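Put the stacking lunch carrier together

ROBOT

A 6-joint arm with a two-finger parallel gripper is mounted at the origin on a cart in front of the work surface, level with it; the furniture and walls round the work are solid. World frame = base frame: x ahead of the robot, y to its left, z up, the work surface at z = 0. Lengths are in m, angles in rad, forces in N, time in s.
With the tool pointing down it reaches from about 0.35 to 0.775 m from the base axis. Payload 5.5 kg.
Tool frame: the origin (TCP) lies at the very end of the fingers, on their centre line; the grasp point (between the pads) lies 19 mm behind it (bot.grip_point_offset is the distance from the TCP to the grasp point, in m); z points along the fingers, y is the line along which they close (so a half turn about z gives the same grasp; the last joint's range is limited). The gripper opens to 85 mm and grips with 20 to 120 N. Pads are 22 mm wide; open, the fingers measure 114 mm over their backs; the gripper's body (76 mm by 85 mm) begins 54 mm behind the grasp point. The pads swing forward as they close: fully open they stand 13 mm farther back than shut.
Start: joints at [1.077, 0.313, 0.046, 1.304, 0, 1.431], TCP at [0.199, 0.539, 0.231] pointing down, gripper open.
Joint ranges: [-2.76, 2.76], [-0.86, 1.69], [-1.03, 1.26], [-2.2, 2.34], [-1.47, 1.5], [-3.14, 3.14]. Speed limits (rad/s): [2.57, 2.57, 3.14, 3.14, 3.14, 3.14].

INTERFACE

Orientations are given as a rotation vector (axis times angle).
In Python, from rig import read_state, vision, bot gives the robot as it stands.
- The arm moves only by the shell command python3 -m pendant 'ROWS' [FORCE]. ROWS is JSON, a list of rows, each an object of numbers: "x", "y", "z": the shift along the tool's x, y, z in mm; "spin": the turn about the tool's z in degrees; "fingers": the gripper's target within -1 to 1 (fully open at 1, half-way at 0, shut at -1). A call has exactly 5 rows; each row is the pose to reach, as a shift and turn from the pose commanded when the call began, along the tool's axes at that moment; what a row does not reach only later rows make up. A row lasts 1/12 s, in which the tool goes at most 41.7 mm and 7.16 degrees, less where a joint would pass 70% of its speed; a pose out of reach is approached as far as the arm can. A call with a gripper value outside its range is refused whole. The fingers move at their own pace and stop on an object; FORCE is the grip in N (left out, the last holds). Time passes only in rows, so rows that repeat a pose let the fingers close, or fill a call up. It gives the time, the measured TCP pose, the force, the opening and the grip force at its end, in the units of the state.
- read_state(): the state, without advancing time (a new reading comes with each control period).
- vision.camera(name): name is "scene" or "side" or "wrist"; returns the picture (480x640x3 uint8, red, green, blue); there is no depth.
- vision.camera_params(name): a dict with "camera_matrix" (3x3 intrinsics, pixels), "R" (3x3) and "t" (3): a world point X has camera coordinates R X + t; the wrist camera has in their place "mount" (4x4, takes a point from camera to tool coordinates, whose origin is the TCP and whose axes are the flange's). Camera axes: x right, y down, z forward; pixel columns grow to the right and rows downward; lengths in m; the calibration is good to about 2 mm. A picture is of the moment at which its call begins: read the wrist's pose just before it. camera_params takes no time and is no camera call.
- bot.finish_job(): hands the job in; it is judged then, once.
The state is a dict: "t": time; "joint_pos": joint angles; "qvel": joint speeds; "joint_efforts": joint torques, N m; "position": TCP position; "orientation": TCP orientation; "force": force on the tool from outside, world axes, zero at the start; "torque": the same for the moment, N m; "opening": finger opening in m; "grip_force": force on a finger pad.
Only numpy, scipy, OpenCV 4.12 (cv2) and the standard library are available. Lean on these libraries where they do the work, as an engineer would, in place of code of your own. Each camera call takes 0.05 s, during which the arm holds its last target. There are 200 camera calls.

TASK

Put the lunch carrier together for tomorrow, building it up one piece at a time on its steel base: first the blue pot in the base's collar, then the yellow pot on the blue one, then the red pot on the yellow one, and last the steel lid on the red pot, each foot fully home in the piece below and the stack upright. The green pot is not needed: leave it, the garlic, the lemon and the tea light where they are.

Things in the scene. Friction and masses are not known exactly. Their poses are not given: they have to be found in the camera images.
- pot_blue_c (a point): Blue open round lunch pot: 62 mm outside, 56 mm mouth, 55 mm tall with its 9 mm tapered foot (48 to 36 mm), 120 g. The foot drops into another pot's mouth or the base's collar until the shoulder rests on the rim. Point: on the axis, half-way up (27.5 mm); z up. Grip across the diameter here or just above, with the tips above the shoulder. Seated on another pot it stands 46 mm higher than that pot.
- pot_yellow_c (a point): Yellow open round lunch pot: 62 mm outside, 56 mm mouth, 55 mm tall with its 9 mm tapered foot (48 to 36 mm), 120 g. The foot drops into another pot's mouth or the base's collar until the shoulder rests on the rim. Point: on the axis, half-way up (27.5 mm); z up. Grip across the diameter here or just above, with the tips above the shoulder. Seated on another pot it stands 46 mm higher than that pot.
- pot_red_c (a point): Red open round lunch pot: 62 mm outside, 56 mm mouth, 55 mm tall with its 9 mm tapered foot (48 to 36 mm), 120 g. The foot drops into another pot's mouth or the base's collar until the shoulder rests on the rim. Point: on the axis, half-way up (27.5 mm); z up. Grip across the diameter here or just above, with the tips above the shoulder. Seated on another pot it stands 46 mm higher than that pot.
- pot_green_c (a point): Green round lunch pot of the same shape and size as the others; the spare that stays where it is. The point is on its axis, half-way up (27.5 mm above the underside); z up.
- lid_knob (a point): Steel lid with upright black knob, 80 g: disc 62 mm wide, 5 mm thick; below it a foot as on the pots (9 mm), which drops into a pot's mouth until the disc rests on the rim; above it a round knob 24 mm wide, 36 mm tall. Point: on the knob's axis, 23 mm above the disc's top, 37 mm above the foot's underside: grip the knob here; z up. Seated, it is 55.5 mm above the pot's point.
- base_seat (a point): Steel carrier base, fixed to the worktop: disc 86 mm wide, 6 mm thick, with two flat wire loops at its edge (to 54 mm from the axis, under 10 mm high) and an upright collar, 62 mm outside, 56 mm inside, its rim 19 mm above the worktop. Point: centre of the collar's mouth at rim height; z up. A pot seated in it has its point 18.5 mm above this one.
- garlic: Garlic bulb, about 53 mm wide and 52 mm tall, loose bystander. Origin: centre of the underside; z up.
- lemon: Yellow lemon, 72 x 57 mm and 58 mm tall as it lies, loose bystander that can roll. Origin: centre of the underside; x along its length.
- candle: Tea light in a metal cup, 38 mm in diameter and 15 mm tall, loose bystander. Origin: centre of the underside; z up.
Mind the look-alikes: they are no part of the job. Of the things that look like the part that bears pot_blue_c, the smaller one is meant.

How it is judged:
On the way, in this order (a step that is already met when the one before it is completed fails the run):
1. blue pot seated in the base's collar (horizontal distance between pot_blue_c and base_seat below 0.006 m and z of pot_blue_c in the frame of base_seat between 0.0155 and 0.0215 m and angle between pot_blue_c's own z axis and vertical below 0.08 rad), for 0.2 s.
2. yellow pot seated on the blue pot, blue still in the base (all of step 1 and horizontal distance between pot_yellow_c and pot_blue_c below 0.006 m and z of pot_yellow_c in the frame of pot_blue_c between 0.043 and 0.049 m and angle between pot_yellow_c's own z axis and vertical below 0.08 rad), for 0.2 s.
3. red pot seated on the yellow pot, those below still seated (all of step 2 and horizontal distance between pot_red_c and pot_yellow_c below 0.006 m and z of pot_red_c in the frame of pot_yellow_c between 0.043 and 0.049 m and angle between pot_red_c's own z axis and vertical below 0.08 rad), for 0.2 s.
At the end, for the whole second after the job is handed in: From the bottom: base, blue, yellow, red, lid. Each piece is within 6 mm of the axis of the one below and within 3 mm of its seated height, and tilted less than 0.08 rad (4.6 degrees); the green pot, garlic, lemon and tea light are within 30 mm of where they started (all of step 3 and horizontal distance between lid_knob and pot_red_c below 0.006 m and z of lid_knob in the frame of pot_red_c between 0.0525 and 0.0585 m and angle between lid_knob's own z axis and vertical below 0.08 rad and distance of each of pot_green_c, garlic, lemon, candle from where it was at the start of the episode below 0.03 m); the robot touches nothing.
It fails at once if the green pot is shifted by more than 30 mm (distance of pot_green_c from where it was at the start of the episode above 0.03 m).
It fails at once if the garlic bulb is shifted by more than 30 mm (distance of garlic from where it was at the start of the episode above 0.03 m).
It fails at once if the lemon is shifted by more than 30 mm (distance of lemon from where it was at the start of the episode above 0.03 m).
It fails at once if the tea light is shifted by more than 30 mm (distance of candle from where it was at the start of the episode above 0.03 m).
It also fails if it takes over 96 s, if anything falls off the work surface, if the arm or the gripper's body presses on something with over 40 N, if the wrist force passes 120 N, or if a joint passes its speed limit or range.

## Working session

There is one attempt and no reset: what is moved stays moved. The work goes in short steps, Python scripts to look and compute and a shell command to move; the robot and the scene stay as the last step left them, time stands still between calls to the robot, and variables do not carry over. Pictures are saved under pics/ and viewed, at most 14 in all, crops included, and the job is handed in when it is done.

```bash
ls; mkdir -p pics
python3 - <<'E'
from rig import read_state, vision, bot
import cv2,numpy as np
print(read_state())
for n in ("scene","side","wrist"):
    im=vision.camera(n); cv2.imwrite(f"pics/{n}0.png",im[:,:,::-1]); print(n,vision.camera_params(n))
E
```

```text
pics
{'t': 0.0, 'joint_pos': array([ 1.07740292e+00,  3.14051875e-01,  4.49545428e-02,  1.30358901e+00,
       -6.00409108e-06,  1.43117644e+00]), 'qvel': array([ 7.14652591e-04,  7.63394604e-04, -7.96378064e-04, -4.01977442e-04,
       -1.19573075e-03,  1.29402938e-05]), 'joint_efforts': array([-2.49777740e-04, -4.80632293e+01,  2.98529971e+01,  1.95403537e-02,
        1.56258457e-04, -2.29901781e-05]), 'position': array([0.19897648, 0.53892227, 0.23036959]), 'orientation': array([-5.52710032e-01, -3.09199742e+00,  2.82377398e-03]), 'force': array([-0.82670968, -0.39700805, -0.14023552]), 'torque': array([-0.02076745,  0.03724546,  0.00383481]), 'grip_force': 0.0, 'opening': 0.08543560454652044}
scene {'camera_matrix': array([[511.38629213,   0.        , 325.2693482 ],
       [  0.        , 511.38629213, 230.92634147],
       [  0.        ,   0.        ,   1.        ]]), 'R': array([[ 0.46597697, -0.88478663, -0.00425183],
       [-0.47895593, -0.24819804, -0.84202076],
       [ 0.74395341,  0.39439872, -0.53942837]]), 't': array([-0.26216405,  0.30020286,  0.90579276])}
side {'came
[... 197 characters left out ...]
029592 ,  0.01534411],
       [-0.01393488,  0.61322816, -0.78978291],
       [-0.00707231, -0.78990029, -0.61319451]]), 't': array([0.49086476, 0.07416305, 1.36653779])}
wrist {'camera_matrix': array([[344.61118776,   0.        , 313.6199007 ],
       [  0.        , 344.61118776, 240.84824315],
       [  0.        ,   0.        ,   1.        ]]), 'mount': array([[ 4.19267228e-04, -9.56472964e-01, -2.91820653e-01,
         7.57420632e-02],
       [ 9.99999635e-01,  1.83934299e-04,  8.33864526e-04,
         1.06666117e-03],
       [-7.43893047e-04, -2.91820897e-01,  9.56472692e-01,
        -1.42175335e-01],
       [ 0.00000000e+00,  0.00000000e+00,  0.00000000e+00,
         1.00000000e+00]])}
```

View pics/scene0.png

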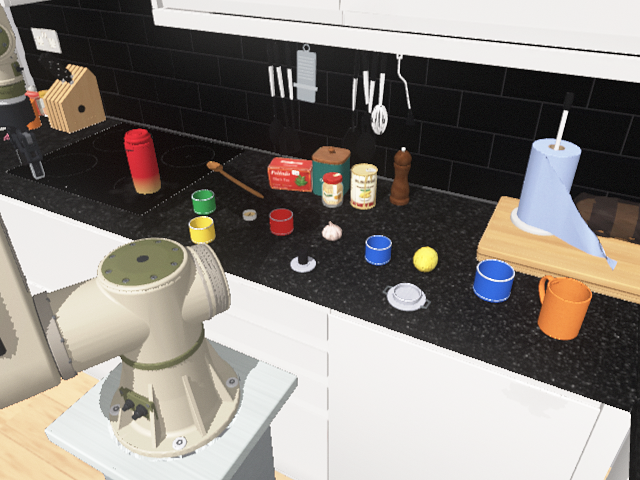

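View pics/side0.png

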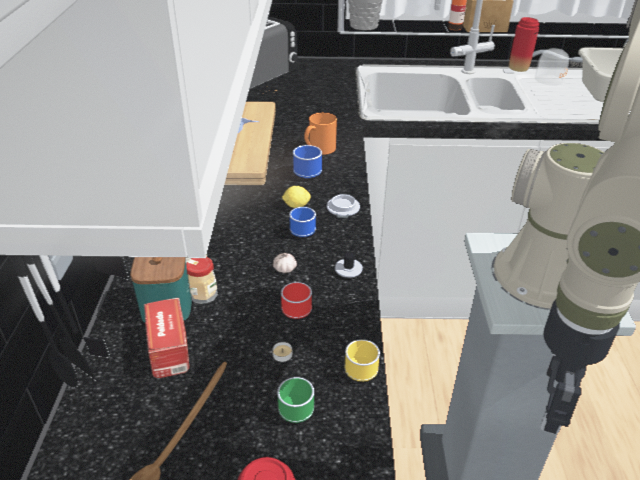

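The scene view shows the small blue pot at (378,249), base (407,296), yellow (202,230), red (281,222), lid knob (303,260), and green (204,202). The side view shows blue at (303,221), base (343,205), yellow (362,360), red (296,300), lid (349,267).

```bash
cat > h.py <<'E'
import numpy as np, cv2, sys
from rig import read_state, vision, bot
from scipy.spatial.transform import Rotation as Ro
def cam(n,s=None):
    p=vision.camera_params(n); K=p["camera_matrix"]
    if n!="wrist":
        R=p["R"]; return K,R.T,-R.T@p["t"]
    M=p["mount"]; T=np.eye(4); T[:3,:3]=Ro.from_rotvec(s["orientation"]).as_matrix(); T[:3,3]=s["position"]
    W=T@M; return K,W[:3,:3],W[:3,3]
def cast(c,uv,z):
    K,A,o=c; d=A@np.linalg.solve(K,[uv[0],uv[1],1.]); return o+d*(z-o[2])/d[2]
def proj(c,X):
    K,A,o=c; q=K@(A.T@(np.asarray(X)-o)); return q[:2]/q[2]
def mask(im,col):
    h,s,v=[a.astype(int) for a in cv2.split(cv2.cvtColor(im,cv2.COLOR_RGB2HSV))]
    return {"blue":(h>105)&(h<130)&(s>150)&(v>60),"yellow":(h>20)&(h<34)&(s>140)&(v>90),
     "red":((h<6)|(h>172))&(s>150)&(v>60),"green":(h>50)&(h<85)&(s>120)&(v>50),
     "lemon":(h>20)&(h<34)&(s>140)&(v>90),"black":(v<45),"bright":(v>150)&(s<60)}[col].astype(np.uint8)
def blob(im,col,uv,r=40):
    m=mask(im,col); m=cv2.morphologyEx(m,cv2.MORPH_CLOSE,np.ones((5,5)))
    n,l,st,ce=cv2.connectedComponentsWithStats(m)
    k=[i for i in range(1,n) if np.hypot(*(ce[i]-uv))<r and st[i,4]>15]
    i=max(k,key=lambda i:st[i,4]); x,y,w,hh,a=st[i]
    return np.array([x+w/2-.5,y+hh/2-.5]),(x,y,w,hh,a)
E
python3 - <<'E'
from h import *
I={n:cv2.imread(f"pics/{n}0.png")[:,:,::-1].copy() for n in("scene","side")}
P={"blue":((378,249),(303,221)),"yellow":((202,230),(362,360)),"red":((281,222),(296,300)),"green":((204,202),(296,400)),"lemon":((425,259),(296,197))}
for c,(a,b) in P.items():
    for n,uv in(("scene",a),("side",b)):
        ctr,bb=blob(I[n],c,uv,20); print(c,n,bb,cast(cam(n),ctr,.0275).round(4))
# manual for others
for nm,z,a,b in(("base",.019,(407,293),(343,203)),("lidbase",.012,(303,264),(349,269)),("knobtop",.05,(303,257),(348,261)),("garlic",.025,(332,231),(285,263)),("candle",.008,(249,215),(283,352))):
    print(nm,cast(cam("scene"),a,z).round(3),cast(cam("side"),b,z).round(3))
o=[]
for n,b in(("scene",(380,260,55,55)),("side",(315,180,60,50)),("scene",(275,235,55,45)),("side",(320,245,55,45))):
    x,y,w,h=b; o.append(cv2.resize(I[n][y:y+h,x:x+w],(400,300),interpolation=cv2.INTER_CUBIC))
cv2.imwrite("pics/c1.png",np.vstack([np.hstack(o[:2]),np.hstack(o[2:])])[:,:,::-1])
E
```

```text
blue scene (np.int32(365), np.int32(237), np.int32(27), np.int32(29), np.int32(635)) [ 0.554  -0.1496  0.0275]
blue side (np.int32(290), np.int32(208), np.int32(26), np.int32(27), np.int32(561)) [ 0.5523 -0.155   0.0275]
yellow scene (np.int32(189), np.int32(218), np.int32(26), np.int32(26), np.int32(547)) [0.4293 0.2923 0.0275]
yellow side (np.int32(346), np.int32(342), np.int32(33), np.int32(37), np.int32(885)) [0.4253 0.2858 0.0275]
red scene (np.int32(269), np.int32(209), np.int32(25), np.int32(27), np.int32(547)) [0.5599 0.1314 0.0275]
red side (np.int32(281), np.int32(283), np.int32(31), np.int32(34), np.int32(804)) [0.5559 0.1241 0.0275]
green scene (np.int32(192), np.int32(191), np.int32(24), np.int32(24), np.int32(457)) [0.5484 0.3826 0.0275]
green side (np.int32(278), np.int32(379), np.int32(36), np.int32(41), np.int32(1122)) [0.5457 0.3765 0.0275]
lemon scene (np.int32(413), np.int32(246), np.int32(25), np.int32(26), np.int32(303)) [ 0.5767 -0.261   0.0275]Traceback (most recent call last):
  File "<stdin>", line 6, in <module>
  File "h.py", line 23, in blob
    i=max(k,key=lambda i:st[i,4]); x,y,w,hh,a=st[i]
ValueError: max() iterable argument is empty
```

Run:
```python
from h import *
I={n:cv2.imread(f"pics/{n}0.png")[:,:,::-1].copy() for n in("scene","side")}
for nm,z,a,b in(("base",.019,(407,293),(343,203)),("lidbase",.012,(303,264),(349,269)),("knobtop",.05,(303,257),(348,261)),("garlic",.025,(332,231),(285,263)),("candle",.008,(249,215),(283,352)),("lemon",.029,(425,259),(296,197))):
    print(nm,cast(cam("scene"),a,z).round(3),cast(cam("side"),b,z).round(3))
o=[]
for n,b in(("scene",(380,270,55,41)),("side",(315,185,55,41)),("scene",(275,240,55,41)),("side",(320,245,55,41))):
    x,y,w,h=b; o.append(cv2.resize(I[n][y:y+h,x:x+w],(396,295),interpolation=cv2.INTER_CUBIC))
cv2.imwrite("pics/c1.png",np.vstack([np.hstack(o[:2]),np.hstack(o[2:])])[:,:,::-1])
s=read_state(); print(Ro.from_rotvec(s["orientation"]).as_matrix().round(3))
```

```text
base [ 0.446 -0.264  0.019] [ 0.451 -0.249  0.019]
lidbase [ 0.442 -0.003  0.012] [0.442 0.006 0.012]
knobtop [ 0.421 -0.016  0.05 ] [0.446 0.023 0.05 ]
garlic [ 0.586 -0.007  0.025] [0.586 0.003 0.025]
candle [0.577 0.248 0.008] [0.576 0.251 0.008]
lemon [ 0.573 -0.262  0.029] [ 0.573 -0.258  0.029]
[[-0.938  0.346 -0.001]
 [ 0.346  0.938 -0.001]
 [ 0.    -0.001 -1.   ]]
```

View pics/c1.png

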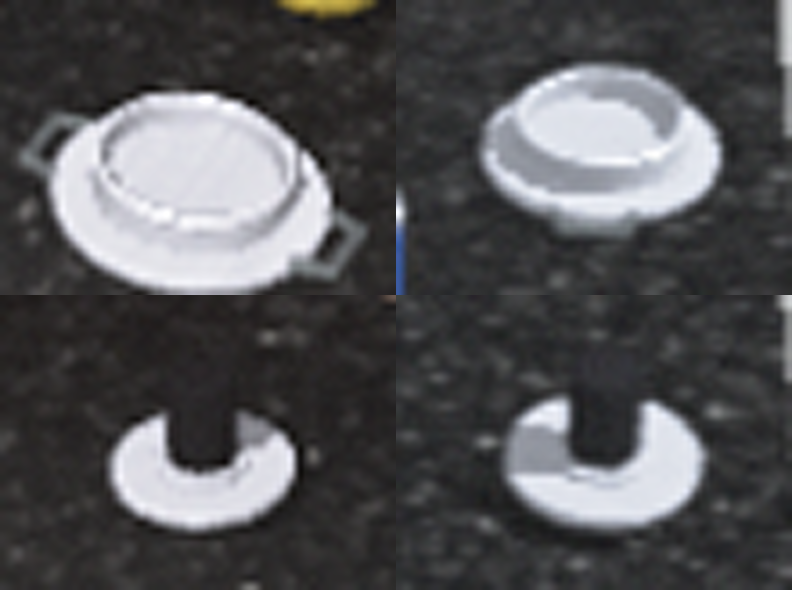

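The crops show the base collar's rim centred at scene (407.8,292.2) and side (343.3,201). The lid's disc is centred at scene (303.2,264.3) and side (348.9,267.9), with its black knob upright. That puts the base near (0.448,-0.255), the lid near (0.442,0.003) and blue near (0.553,-0.152). I'm moving above blue with the fingers closing along world x.

```bash
python3 -m pendant '[{"x":-29,"y":-27,"spin":7},{"x":-58,"y":-53,"spin":14},{"x":-87,"y":-80,"spin":21},{"x":-116,"y":-106,"spin":28},{"x":-145,"y":-133,"spin":35}]' 40
python3 -m pendant '[{"x":-39,"y":-5,"spin":7},{"x":-78,"y":-10,"spin":14},{"x":-117,"y":-16,"spin":21},{"x":-156,"y":-21,"spin":28},{"x":-195,"y":-26,"spin":35}]'
python3 -c "
from h import *
s=read_state();print(s['joint_pos'].round(3));print(Ro.from_rotvec(s['orientation']).as_matrix().round(3))"
```

```text
[1.077 0.314 0.045 1.304 0.    1.431]
[[-0.938  0.346 -0.001]
 [ 0.346  0.938 -0.001]
 [ 0.    -0.001 -1.   ]]invalid input
invalid input
```

```bash
python3 -m pendant '[{"x":-29,"y":-27,"z":0,"spin":7,"fingers":1},{"x":-58,"y":-53,"z":0,"spin":14,"fingers":1},{"x":-87,"y":-80,"z":0,"spin":21,"fingers":1},{"x":-116,"y":-106,"z":0,"spin":28,"fingers":1},{"x":-145,"y":-133,"z":0,"spin":35,"fingers":1}]' 40
python3 -c "
from h import *
s=read_state();print(s['joint_pos'].round(3));print(Ro.from_rotvec(s['orientation']).as_matrix().round(3))"
```

```text
t: 0.57
position: [0.2894, 0.3628, 0.231]
orientation: [-1.464, -2.779, 0.0]
force: [1.4, 1.1, 0.6]
opening: 0.085
grip_force: 0.0
[ 0.724  0.099 -0.224  1.247 -0.     1.694]
[[-0.565  0.825 -0.   ]
 [ 0.825  0.565 -0.   ]
 [-0.    -0.    -1.   ]]
```

Works. q6 stays in range.

```bash
python3 -m pendant '[{"x":-39,"y":-5,"z":0,"spin":7,"fingers":1},{"x":-78,"y":-10,"z":0,"spin":14,"fingers":1},{"x":-117,"y":-16,"z":0,"spin":21,"fingers":1},{"x":-156,"y":-21,"z":0,"spin":28,"fingers":1},{"x":-195,"y":-26,"z":0,"spin":34.5,"fingers":1}]' | head -3
python3 -m pendant '[{"x":-34,"y":17,"z":8,"spin":0,"fingers":1},{"x":-68,"y":35,"z":16,"spin":0,"fingers":1},{"x":-102,"y":52,"z":24,"spin":0,"fingers":1},{"x":-136,"y":70,"z":32,"spin":0,"fingers":1},{"x":-170,"y":87,"z":40,"spin":0,"fingers":1}]' | head -3
python3 -m pendant '[{"x":-34,"y":17,"z":8,"spin":0,"fingers":1},{"x":-68,"y":35,"z":16,"spin":0,"fingers":1},{"x":-102,"y":52,"z":24,"spin":0,"fingers":1},{"x":-136,"y":70,"z":32,"spin":0,"fingers":1},{"x":-170,"y":87,"z":40,"spin":0,"fingers":1}]' | head -3
python3 - <<'E'
from h import *
s=read_state();print(s['t'],s['position'],s['joint_pos'].round(3));print(Ro.from_rotvec(s['orientation']).as_matrix().round(3))
im=vision.camera("wrist");cv2.imwrite("pics/w1.png",im[:,:,::-1])
c=cam("wrist",s); print(proj(c,[.553,-.152,.055]))
for zz in (.0275,.05): print(blob(im,"blue",proj(c,[.553,-.152,.03]),80),cast(c,blob(im,"blue",proj(c,[.553,-.152,.03]),80)[0],zz))
E
```

```text
t: 0.98
position: [0.3791, 0.1875, 0.2313]
orientation: [2.223, 2.22, 0.0]
t: 1.4
position: [0.467, 0.0178, 0.1909]
orientation: [2.217, 2.225, 0.0]
t: 1.82
position: [0.5547, -0.1518, 0.1505]
orientation: [-2.217, -2.225, -0.0]
1.8167 [ 0.5547008  -0.15183834  0.15053402] [-0.407  0.349 -0.104  1.118  0.     1.16 ]
[[-0.004  1.    -0.   ]
 [ 1.     0.004  0.   ]
 [ 0.    -0.    -1.   ]]
[312.34671994 245.76051876]
(array([311.5, 233.5]), (np.int32(273), np.int32(191), np.int32(78), np.int32(86), np.int32(4985))) [ 0.55219618 -0.15052228  0.0275    ]
(array([311.5, 233.5]), (np.int32(273), np.int32(191), np.int32(78), np.int32(86), np.int32(4985))) [ 0.55233522 -0.14418659  0.05      ]
```

View pics/w1.png

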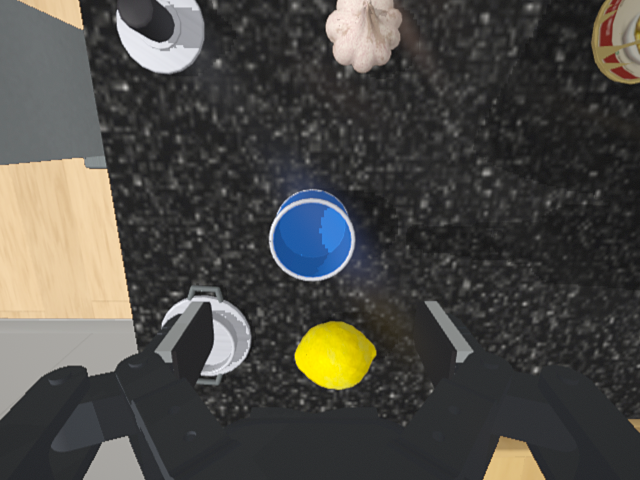

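The wrist view shows the blue pot's rim centred near (312,240), with the lemon, garlic, base and lid around it. I'll fit the rim and take a look over the base as well.

```bash
cat >> h.py <<'E'
def rim(im,c,X,r=60,thr=140,smax=70,R=.031):
    """bright ring near the projection of X (rim centre guess): its centre on plane z=X[2] and its radius"""
    u=proj(c,X); px=np.hypot(*(proj(c,[X[0]+R,X[1],X[2]])-u))
    hsv=cv2.cvtColor(im,cv2.COLOR_RGB2HSV); m=((hsv[...,2]>thr)&(hsv[...,1]<smax)).astype(np.uint8)
    yy,xx=np.mgrid[:480,:640]; m[np.hypot(xx-u[0],yy-u[1])>px*1.6]=0
    n,l,st,ce=cv2.connectedComponentsWithStats(m); i=1+np.argmax(st[1:,4])
    cn,_=cv2.findContours((l==i).astype(np.uint8),cv2.RETR_EXTERNAL,cv2.CHAIN_APPROX_NONE)
    p=cv2.convexHull(max(cn,key=len))[:,0].astype(float)
    w=np.array([cast(c,q,X[2])[:2] for q in p])
    A=np.c_[2*w,np.ones(len(w))]
    for k in range(4):
        s=np.linalg.lstsq(A,(w**2).sum(1),rcond=None)[0]; rad=np.sqrt(s[2]+s[0]**2+s[1]**2)
        e=abs(np.hypot(*(w-s[:2]).T)-rad); g=e<=max(np.median(e)*2.5,5e-4); A,w=A[g],w[g]
    return s[:2].round(4),rad.round(4),len(w),u.round(0)
E
python3 -m pendant '[{"x":-20,"y":-21,"z":0,"spin":0,"fingers":1},{"x":-41,"y":-43,"z":0,"spin":0,"fingers":1},{"x":-62,"y":-64,"z":0,"spin":0,"fingers":1},{"x":-82,"y":-86,"z":0,"spin":0,"fingers":1},{"x":-103,"y":-107,"z":0,"spin":0,"fingers":1}]' | head -3
python3 - <<'E'
from h import *
s=read_state(); s1=dict(position=[.5547008,-.15183834,.15053402],orientation=[-2.217,-2.225,0])
print("blue",rim(cv2.imread("pics/w1.png")[:,:,::-1].copy(),cam("wrist",s1),[.553,-.150,.055]))
print(s['qvel'].round(3))
im=vision.camera("wrist");cv2.imwrite("pics/w2.png",im[:,:,::-1])
print("base",rim(im,cam("wrist",s),[.448,-.255,.019]))
print("base disc",rim(im,cam("wrist",s),[.448,-.255,.006],R=.043))
E
```

```text
t: 2.28
position: [0.4462, -0.2536, 0.1509]
orientation: [-2.216, -2.226, 0.0]
blue (array([ 0.5524, -0.1481]), np.float64(0.031), 37, array([312., 243.]))
[-0.693 -0.188 -0.241 -0.066 -0.002 -0.685]
base (array([ 0.4503, -0.2563]), np.float64(0.0406), 28, array([317., 234.]))
base disc (array([ 0.4505, -0.26  ]), np.float64(0.0425), 28, array([317., 230.]))
```

View pics/w2.png

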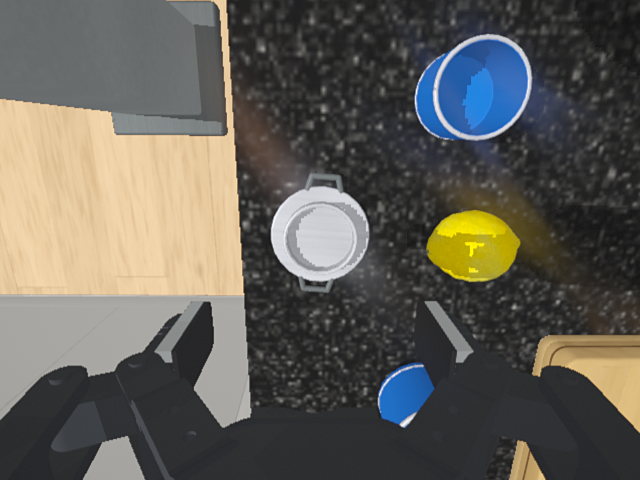

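The wrist view shows the base disc centred near (320,235) with the collar inside it. The lemon is at (473,246), and the large blue decoy pot is at the bottom (405,395). I'll check the collar while the arm is at rest.

Run:
```python
from h import *
vision.camera("wrist"); s=read_state(); im=vision.camera("wrist"); c=cam("wrist",s)
print(s["position"],s["qvel"].round(2))
print("disc",rim(im,c,[.4505,-.26,.006],R=.043))
g=cv2.GaussianBlur(cv2.cvtColor(im,cv2.COLOR_RGB2GRAY),(3,3),0)
for a,b,z in((33,37,.019),(37,42,.019),(45,52,.006)):
    h=cv2.HoughCircles(g,cv2.HOUGH_GRADIENT_ALT,1.5,5,param1=100,param2=.6,minRadius=a,maxRadius=b)
    if h is None: print(None);continue
    for q in h[0]: 
        if abs(q[0]-320)<30 and abs(q[1]-235)<30: print(a,q,cast(c,q[:2],z).round(4), proj(c,[.4505,-.26,z]).round(1))
```

```text
[ 0.44503437 -0.25531658  0.15103975] [ 0.06  0.01  0.02 -0.    0.04  0.05]
disc (array([ 0.4504, -0.26  ]), np.float64(0.0425), 22, array([321., 233.]))
33 [322.5     235.5      34.97477] [ 0.4514 -0.2583  0.019 ] [321.4 237.5]
37 [328.5      228.        40.466217] [ 0.4563 -0.2519  0.019 ] [321.4 237.5]
45 [321.     232.5     48.4304] [ 0.4504 -0.2593  0.006 ] [321.1 233.2]
```

```bash
python3 -m pendant '[{"x":21,"y":21,"z":0,"spin":0,"fingers":1},{"x":43,"y":42,"z":0,"spin":0,"fingers":1},{"x":64,"y":63,"z":0,"spin":0,"fingers":1},{"x":86,"y":85,"z":0,"spin":0,"fingers":1},{"x":107,"y":106,"z":0,"spin":0,"fingers":1}]' | head -3
python3 -m pendant '[{"x":0,"y":0,"z":10,"spin":0,"fingers":1},{"x":0,"y":0,"z":30,"spin":0,"fingers":1},{"x":0,"y":0,"z":50,"spin":0,"fingers":1},{"x":0,"y":0,"z":50,"spin":0,"fingers":1},{"x":0,"y":0,"z":50,"spin":0,"fingers":1}]' | head -3
```

```text
t: 2.85
position: [0.5547, -0.1435, 0.1512]
orientation: [-2.216, -2.227, -0.001]
t: 3.27
position: [0.5521, -0.1448, 0.1]
orientation: [-2.214, -2.224, 0.002]
```

```bash
python3 -m pendant '[{"x":-3,"y":0,"z":25,"spin":0,"fingers":1},{"x":-3,"y":0,"z":50,"spin":0,"fingers":1},{"x":-3,"y":0,"z":75,"spin":0,"fingers":1},{"x":-3,"y":0,"z":87,"spin":0,"fingers":1},{"x":-3,"y":0,"z":87,"spin":0,"fingers":1}]'
python3 -m pendant '[{"x":0,"y":0,"z":0,"spin":0,"fingers":0},{"x":0,"y":0,"z":0,"spin":0,"fingers":-1},{"x":0,"y":0,"z":0,"spin":0,"fingers":-1},{"x":0,"y":0,"z":0,"spin":0,"fingers":-1},{"x":0,"y":0,"z":0,"spin":0,"fingers":-1}]' 40
python3 -m pendant '[{"x":0,"y":0,"z":0,"spin":0,"fingers":-1},{"x":0,"y":0,"z":0,"spin":0,"fingers":-1},{"x":0,"y":0,"z":0,"spin":0,"fingers":-1},{"x":0,"y":0,"z":0,"spin":0,"fingers":-1},{"x":0,"y":0,"z":0,"spin":0,"fingers":-1}]'
```

```text
t: 3.68
position: [0.5518, -0.1484, 0.0126]
orientation: [-2.215, -2.223, 0.002]
force: [0.3, -1.0, 0.1]
opening: 0.0852
grip_force: 0.0
t: 4.1
position: [0.5549, -0.1496, 0.0164]
orientation: [2.214, 2.223, 0.002]
force: [-0.3, 0.1, 6.0]
opening: 0.0598
grip_force: 44.0
t: 4.52
position: [0.5549, -0.1497, 0.0165]
orientation: [2.214, 2.223, 0.002]
force: [-0.3, -0.2, 8.0]
opening: 0.0598
grip_force: 44.0
```

```bash
python3 -m pendant '[{"x":0,"y":0,"z":-12,"spin":0,"fingers":-1},{"x":0,"y":0,"z":-35,"spin":0,"fingers":-1},{"x":0,"y":0,"z":-60,"spin":0,"fingers":-1},{"x":0,"y":0,"z":-75,"spin":0,"fingers":-1},{"x":0,"y":0,"z":-75,"spin":0,"fingers":-1}]'
python3 - <<'E'
from h import *
s=read_state(); im=vision.camera("wrist");cv2.imwrite("pics/w3.png",im[:,:,::-1]); c=cam("wrist",s)
p=s["position"]; print(p,rim(im,c,[p[0],p[1],p[2]+.0385]))
E
```

```text
t: 4.93
position: [0.556, -0.15, 0.0937]
orientation: [2.212, 2.221, 0.005]
force: [1.0, -0.5, -0.0]
opening: 0.0598
grip_force: 43.5
[ 0.55595749 -0.15003114  0.09368577] (array([ 0.555 , -0.1482]), np.float64(0.0308), 36, array([316., 362.]))
```

View pics/w3.png

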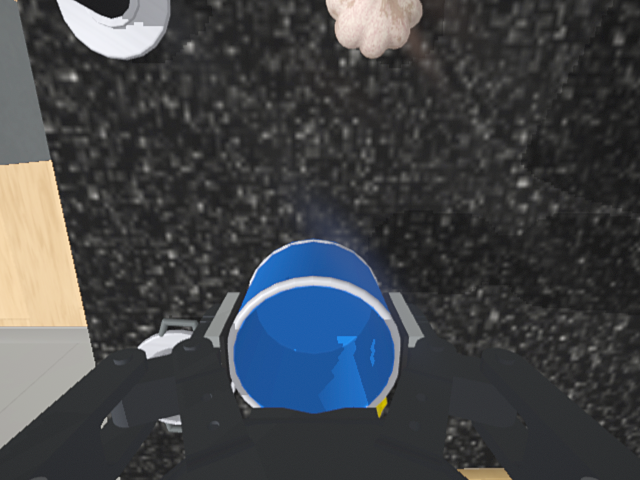

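The view shows the blue pot held upright between the fingers, its rim centred near (314,348). I'll carry it to the base.

```bash
python3 -m pendant '[{"x":-25,"y":-24,"z":0,"spin":0,"fingers":-1},{"x":-53,"y":-50,"z":0,"spin":0,"fingers":-1},{"x":-81,"y":-76,"z":0,"spin":0,"fingers":-1},{"x":-103,"y":-97,"z":0,"spin":0,"fingers":-1},{"x":-111,"y":-104,"z":0,"spin":0,"fingers":-1}]' | head -2
python3 -m pendant '[{"x":0,"y":0,"z":5,"spin":0,"fingers":-1},{"x":0,"y":0,"z":15,"spin":0,"fingers":-1},{"x":0,"y":0,"z":25,"spin":0,"fingers":-1},{"x":0,"y":0,"z":30,"spin":0,"fingers":-1},{"x":0,"y":0,"z":30,"spin":0,"fingers":-1}]'
python3 - <<'E'
from h import *
s=read_state(); im=vision.camera("wrist");cv2.imwrite("pics/w4.png",im[:,:,::-1]); c=cam("wrist",s)
p=s["position"]; print(p,rim(im,c,[p[0],p[1],p[2]+.0385]))
E
```

```text
t: 5.4
position: [0.4464, -0.262, 0.0879]
t: 5.82
position: [0.4491, -0.2584, 0.0569]
orientation: [-2.212, -2.225, 0.0]
force: [-0.7, -0.5, -0.5]
opening: 0.0596
grip_force: 43.8
[ 0.44909781 -0.25835757  0.05692469] (array([ 0.4492, -0.2281]), np.float64(0.023), 31, array([315., 361.]))
```

```bash
python3 -m pendant '[{"x":-3,"y":2,"z":3,"spin":0,"fingers":-1},{"x":-3,"y":2,"z":10,"spin":0,"fingers":-1},{"x":-3,"y":2,"z":18,"spin":0,"fingers":-1},{"x":-3,"y":2,"z":24,"spin":0,"fingers":-1},{"x":-3,"y":2,"z":26,"spin":0,"fingers":-1}]'
python3 -m pendant '[{"x":0,"y":0,"z":2,"spin":0,"fingers":-1},{"x":0,"y":0,"z":4,"spin":0,"fingers":-1},{"x":0,"y":0,"z":6,"spin":0,"fingers":-1},{"x":0,"y":0,"z":6,"spin":0,"fingers":-1},{"x":0,"y":0,"z":6,"spin":0,"fingers":-1}]'
```

```text
t: 6.28
position: [0.451, -0.2627, 0.0318]
orientation: [-2.215, -2.224, 0.0]
force: [-0.3, 0.3, -1.7]
opening: 0.0601
grip_force: 43.8
t: 6.7
position: [0.4517, -0.2634, 0.0273]
orientation: [2.217, 2.226, 0.0]
force: [0.1, 0.2, -0.2]
opening: 0.0601
grip_force: 43.8
```

```bash
python3 -m pendant '[{"x":1,"y":0,"z":1,"spin":0,"fingers":-1},{"x":1,"y":0,"z":2,"spin":0,"fingers":-1},{"x":1,"y":0,"z":3,"spin":0,"fingers":-1},{"x":1,"y":0,"z":3,"spin":0,"fingers":-1},{"x":1,"y":0,"z":3,"spin":0,"fingers":-1}]'
python3 - <<'E'
from h import *
for n in("scene","side"):cv2.imwrite(f"pics/{n}1.png",vision.camera(n)[:,:,::-1])
I=[cv2.imread(f"pics/{n}1.png")[y:y+60,x:x+80] for n,x,y in(("scene",367,250),("side",303,165))]
cv2.imwrite("pics/c2.png",np.hstack([cv2.resize(i,(400,300),interpolation=cv2.INTER_CUBIC) for i in I]))
E
```

```text
t: 7.12
position: [0.452, -0.2626, 0.0264]
orientation: [2.216, 2.225, 0.0]
force: [-4.3, 3.0, 14.7]
opening: 0.0601
grip_force: 45.3
```

View pics/c2.png

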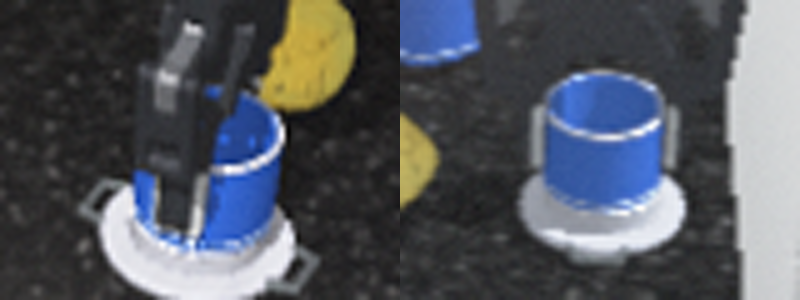

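The crops show the blue pot standing in the collar with its rim level. Contact came at the expected height, so I'll release and retreat.

```bash
python3 -m pendant '[{"x":0,"y":0,"z":-2,"spin":0,"fingers":-0.2},{"x":0,"y":0,"z":-2,"spin":0,"fingers":0.5},{"x":0,"y":0,"z":-2,"spin":0,"fingers":1},{"x":0,"y":0,"z":-2,"spin":0,"fingers":1},{"x":0,"y":0,"z":-2,"spin":0,"fingers":1}]'
python3 -m pendant '[{"x":0,"y":0,"z":-10,"spin":0,"fingers":1},{"x":0,"y":0,"z":-35,"spin":0,"fingers":1},{"x":0,"y":0,"z":-70,"spin":0,"fingers":1},{"x":0,"y":0,"z":-105,"spin":0,"fingers":1},{"x":0,"y":0,"z":-125,"spin":0,"fingers":1}]'
python3 -m pendant '[{"x":0,"y":0,"z":0,"spin":0,"fingers":1},{"x":0,"y":0,"z":0,"spin":0,"fingers":1},{"x":0,"y":0,"z":0,"spin":0,"fingers":1},{"x":0,"y":0,"z":0,"spin":0,"fingers":1},{"x":0,"y":0,"z":0,"spin":0,"fingers":1}]' | head -2
python3 - <<'E'
from h import *
s=read_state(); im=vision.camera("wrist"); c=cam("wrist",s)
print(s["position"]);
for z in(.065,.068): print(rim(im,c,[.4505,-.26,z]))
print(rim(im,c,[.4505,-.26,.006],R=.043))
E
```

```text
t: 7.63
position: [0.4516, -0.2623, 0.026]
orientation: [-2.217, -2.226, -0.0]
force: [-0.7, 0.5, 0.0]
opening: 0.0856
grip_force: 0.0
t: 8.05
position: [0.4528, -0.2632, 0.1555]
orientation: [2.214, 2.223, 0.001]
force: [-0.1, -1.0, 0.2]
opening: 0.0856
grip_force: 0.0
t: 8.47
position: [0.4508, -0.2617, 0.1498]
[ 0.4508371  -0.26169973  0.14981394]
(array([ 0.4511, -0.2513]), np.float64(0.0381), 42, array([314., 248.]))
(array([ 0.4511, -0.2506]), np.float64(0.0376), 41, array([314., 249.]))
(array([ 0.4513, -0.2703]), np.float64(0.0476), 29, array([315., 227.]))
```

```bash
cat >> h.py <<'E'
def hough(im,c,X,R=.031,tol=.03,lo=.82,hi=1.1):
    u=proj(c,X); px=np.hypot(*(proj(c,[X[0]+R,X[1],X[2]])-u))
    g=cv2.GaussianBlur(cv2.cvtColor(im,cv2.COLOR_RGB2GRAY),(3,3),0)
    h=cv2.HoughCircles(g,cv2.HOUGH_GRADIENT_ALT,1.5,3,param1=100,param2=.5,minRadius=int(px*lo),maxRadius=int(px*hi))
    for q in ([] if h is None else h[0]):
        w=cast(c,q[:2],X[2])
        if np.hypot(*(w-X)[:2])<tol: print("  hough",q.round(1),"px for R:",px.round(1),w.round(4))
E
python3 - <<'E'
from h import *
s=read_state(); im=vision.camera("wrist"); c=cam("wrist",s); cv2.imwrite("pics/w5.png",im[:,:,::-1])
print(s["position"]); hough(im,c,[.4505,-.26,.065])
E
```

```text
[ 0.45096027 -0.26176242  0.1499423 ]
  hough [313.5 247.5  41.9] px for R: 44.7 [ 0.4499 -0.2597  0.065 ]
  hough [325.5 231.   42.3] px for R: 44.7 [ 0.4581 -0.2478  0.065 ]
  hough [300.  246.   42.3] px for R: 44.7 [ 0.4406 -0.2586  0.065 ]
  hough [313.5 225.   39.3] px for R: 44.7 [ 0.4499 -0.2436  0.065 ]
```

View pics/w5.png

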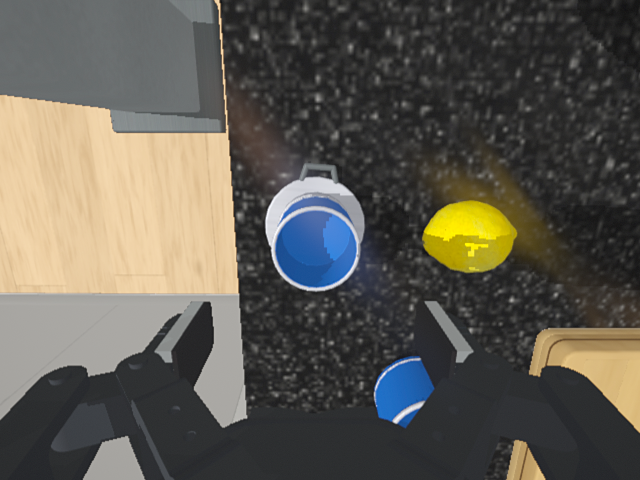

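The view shows blue seated in the collar, its rim circle centred at (315.5,249), which is (0.4513,-0.2607). That is 1.5 mm off the base axis. Next is yellow.

```bash
python3 -m pendant '[{"x":30,"y":-1,"z":0,"spin":0,"fingers":1},{"x":68,"y":-3,"z":0,"spin":0,"fingers":1},{"x":106,"y":-5,"z":0,"spin":0,"fingers":1},{"x":145,"y":-6,"z":0,"spin":0,"fingers":1},{"x":184,"y":-8,"z":0,"spin":0,"fingers":1}]' | head -2
python3 -m pendant '[{"x":38,"y":-1,"z":0,"spin":0,"fingers":1},{"x":76,"y":-3,"z":0,"spin":0,"fingers":1},{"x":114,"y":-5,"z":0,"spin":0,"fingers":1},{"x":152,"y":-6,"z":0,"spin":0,"fingers":1},{"x":190,"y":-8,"z":0,"spin":0,"fingers":1}]' | head -2
python3 -m pendant '[{"x":38,"y":-1,"z":0,"spin":0,"fingers":1},{"x":76,"y":-3,"z":0,"spin":0,"fingers":1},{"x":114,"y":-5,"z":0,"spin":0,"fingers":1},{"x":152,"y":-6,"z":0,"spin":0,"fingers":1},{"x":177,"y":-8,"z":0,"spin":0,"fingers":1}]' | head -2
python3 -m pendant '[{"x":0,"y":0,"z":0,"spin":0,"fingers":1},{"x":0,"y":0,"z":0,"spin":0,"fingers":1},{"x":0,"y":0,"z":0,"spin":0,"fingers":1},{"x":0,"y":0,"z":0,"spin":0,"fingers":1},{"x":0,"y":0,"z":0,"spin":0,"fingers":1}]' | head -2
python3 - <<'E'
from h import *
s=read_state(); im=vision.camera("wrist"); c=cam("wrist",s); cv2.imwrite("pics/w6.png",im[:,:,::-1])
print(s["position"],s["joint_pos"].round(2)); print(rim(im,c,[.427,.289,.055])); hough(im,c,[.427,.289,.055])
E
```

```text
t: 8.98
position: [0.4424, -0.0769, 0.1507]
t: 9.4
position: [0.4336, 0.1133, 0.151]
t: 9.82
position: [0.4249, 0.2917, 0.1508]
t: 10.23
position: [0.4256, 0.2874, 0.1512]
[0.42564287 0.28737715 0.15120571] [ 0.44  0.23 -0.26  1.08 -0.    2.01]
(array([0.4266, 0.2893]), np.float64(0.031), 38, array([317., 243.]))
  hough [315.  241.5  40.2] px for R: 42.8 [0.4259 0.2902 0.055 ]
  hough [318.  226.5  40.7] px for R: 42.8 [0.428  0.3014 0.055 ]
  hough [309.  220.5  40.7] px for R: 42.8 [0.4215 0.3058 0.055 ]
```

```bash
python3 -m pendant '[{"x":2,"y":1,"z":25,"spin":0,"fingers":1},{"x":2,"y":1,"z":60,"spin":0,"fingers":1},{"x":2,"y":1,"z":95,"spin":0,"fingers":1},{"x":2,"y":1,"z":125,"spin":0,"fingers":1},{"x":2,"y":1,"z":138,"spin":0,"fingers":1}]' | head -2
python3 -m pendant '[{"x":0,"y":0,"z":0,"spin":0,"fingers":1},{"x":0,"y":0,"z":0,"spin":0,"fingers":0},{"x":0,"y":0,"z":0,"spin":0,"fingers":-1},{"x":0,"y":0,"z":0,"spin":0,"fingers":-1},{"x":0,"y":0,"z":0,"spin":0,"fingers":-1}]' 40
python3 -m pendant '[{"x":0,"y":0,"z":0,"spin":0,"fingers":-1},{"x":0,"y":0,"z":0,"spin":0,"fingers":-1},{"x":0,"y":0,"z":0,"spin":0,"fingers":-1},{"x":0,"y":0,"z":0,"spin":0,"fingers":-1},{"x":0,"y":0,"z":0,"spin":0,"fingers":-1}]'
python3 -m pendant '[{"x":0,"y":0,"z":-12,"spin":0,"fingers":-1},{"x":0,"y":0,"z":-45,"spin":0,"fingers":-1},{"x":0,"y":0,"z":-80,"spin":0,"fingers":-1},{"x":0,"y":0,"z":-115,"spin":0,"fingers":-1},{"x":0,"y":0,"z":-125,"spin":0,"fingers":-1}]'
python3 - <<'E'
from h import *
s=read_state(); im=vision.camera("wrist"); c=cam("wrist",s);p=s["position"]; print(p,rim(im,c,[p[0],p[1],p[2]+.0385]))
E
```

```text
t: 10.7
position: [0.4243, 0.2884, 0.0097]
t: 11.12
position: [0.4279, 0.291, 0.015]
orientation: [2.216, 2.225, 0.005]
force: [0.0, -0.3, 3.0]
opening: 0.0619
grip_force: 44.1
t: 11.53
position: [0.4279, 0.291, 0.015]
orientation: [2.216, 2.225, 0.005]
force: [0.3, -1.4, 6.2]
opening: 0.0622
grip_force: 44.4
t: 11.95
position: [0.4291, 0.2919, 0.144]
orientation: [2.215, 2.224, 0.013]
force: [1.5, 0.6, -1.0]
opening: 0.0622
grip_force: 44.7
[0.4290883  0.29194567 0.14403732] (array([0.4281, 0.29  ]), np.float64(0.0311), 34, array([316., 361.]))
```

```bash
python3 -m pendant '[{"x":-25,"y":1,"z":0,"spin":0,"fingers":-1},{"x":-62,"y":3,"z":0,"spin":0,"fingers":-1},{"x":-100,"y":5,"z":0,"spin":0,"fingers":-1},{"x":-140,"y":6,"z":0,"spin":0,"fingers":-1},{"x":-180,"y":8,"z":0,"spin":0,"fingers":-1}]' | head -2
python3 -m pendant '[{"x":-38,"y":1,"z":0,"spin":0,"fingers":-1},{"x":-76,"y":3,"z":0,"spin":0,"fingers":-1},{"x":-114,"y":5,"z":0,"spin":0,"fingers":-1},{"x":-152,"y":6,"z":0,"spin":0,"fingers":-1},{"x":-190,"y":8,"z":0,"spin":0,"fingers":-1}]' | head -2
python3 -m pendant '[{"x":-38,"y":1,"z":0,"spin":0,"fingers":-1},{"x":-76,"y":3,"z":0,"spin":0,"fingers":-1},{"x":-114,"y":5,"z":0,"spin":0,"fingers":-1},{"x":-150,"y":6,"z":0,"spin":0,"fingers":-1},{"x":-180,"y":7,"z":0,"spin":0,"fingers":-1}]' | head -2
python3 -m pendant '[{"x":0,"y":0,"z":0,"spin":0,"fingers":-1},{"x":0,"y":0,"z":10,"spin":0,"fingers":-1},{"x":0,"y":0,"z":20,"spin":0,"fingers":-1},{"x":0,"y":0,"z":30,"spin":0,"fingers":-1},{"x":0,"y":0,"z":30,"spin":0,"fingers":-1}]'
python3 - <<'E'
from h import *
s=read_state(); im=vision.camera("wrist"); c=cam("wrist",s);p=s["position"]; print(p,rim(im,c,[p[0],p[1],p[2]+.0385]))
E
```

```text
t: 12.42
position: [0.4339, 0.1092, 0.137]
t: 12.83
position: [0.4428, -0.0809, 0.1371]
t: 13.25
position: [0.4509, -0.2616, 0.1368]
t: 13.67
position: [0.4498, -0.2566, 0.1049]
orientation: [-2.211, -2.224, 0.001]
force: [-1.3, -0.9, -2.2]
opening: 0.0619
grip_force: 44.6
[ 0.44978318 -0.25655002  0.10487192] (array([ 0.4492, -0.2585]), np.float64(0.0311), 37, array([315., 361.]))
```

```bash
python3 -m pendant '[{"x":-2,"y":2,"z":3,"spin":0,"fingers":-1},{"x":-2,"y":2,"z":10,"spin":0,"fingers":-1},{"x":-2,"y":2,"z":18,"spin":0,"fingers":-1},{"x":-2,"y":2,"z":25,"spin":0,"fingers":-1},{"x":-2,"y":2,"z":28,"spin":0,"fingers":-1}]'
python3 -m pendant '[{"x":0,"y":0,"z":2,"spin":0,"fingers":-1},{"x":0,"y":0,"z":4,"spin":0,"fingers":-1},{"x":0,"y":0,"z":6,"spin":0,"fingers":-1},{"x":0,"y":0,"z":6,"spin":0,"fingers":-1},{"x":0,"y":0,"z":6,"spin":0,"fingers":-1}]'
```

```text
t: 14.13
position: [0.4531, -0.2607, 0.0789]
orientation: [-2.216, -2.225, 0.0]
force: [-0.7, 0.5, -2.3]
opening: 0.0617
grip_force: 44.6
t: 14.55
position: [0.4537, -0.2615, 0.0743]
orientation: [2.217, 2.226, 0.0]
force: [0.0, 0.3, -1.1]
opening: 0.0624
grip_force: 44.6
```

```bash
python3 -m pendant '[{"x":2,"y":-1,"z":0,"spin":0,"fingers":-1},{"x":2,"y":-1,"z":1,"spin":0,"fingers":-1},{"x":2,"y":-1,"z":2,"spin":0,"fingers":-1},{"x":2,"y":-1,"z":3,"spin":0,"fingers":-1},{"x":2,"y":-1,"z":4,"spin":0,"fingers":-1}]'
python3 -m pendant '[{"x":0,"y":0,"z":1,"spin":0,"fingers":-1},{"x":0,"y":0,"z":2,"spin":0,"fingers":-1},{"x":0,"y":0,"z":2,"spin":0,"fingers":-1},{"x":0,"y":0,"z":2,"spin":0,"fingers":-1},{"x":0,"y":0,"z":2,"spin":0,"fingers":-1}]'
```

```text
t: 14.97
position: [0.4528, -0.2595, 0.0709]
orientation: [2.217, 2.225, 0.0]
force: [-3.6, 3.2, 11.6]
opening: 0.0622
grip_force: 45.7
t: 15.38
position: [0.4529, -0.2595, 0.0709]
orientation: [2.216, 2.225, -0.0]
force: [-5.9, 4.7, 18.7]
opening: 0.0618
grip_force: 46.3
```

Contact came at exactly 0.071, the expected seat. I'll release and retreat.

```bash
python3 -m pendant '[{"x":0,"y":0,"z":-2,"spin":0,"fingers":-0.2},{"x":0,"y":0,"z":-2,"spin":0,"fingers":0.5},{"x":0,"y":0,"z":-2,"spin":0,"fingers":1},{"x":0,"y":0,"z":-2,"spin":0,"fingers":1},{"x":0,"y":0,"z":-2,"spin":0,"fingers":1}]' | head -2
python3 -m pendant '[{"x":0,"y":0,"z":-10,"spin":0,"fingers":1},{"x":0,"y":0,"z":-35,"spin":0,"fingers":1},{"x":0,"y":0,"z":-70,"spin":0,"fingers":1},{"x":0,"y":0,"z":-105,"spin":0,"fingers":1},{"x":0,"y":0,"z":-125,"spin":0,"fingers":1}]' | head -2
python3 -m pendant '[{"x":0,"y":0,"z":0,"spin":0,"fingers":1},{"x":0,"y":0,"z":0,"spin":0,"fingers":1},{"x":0,"y":0,"z":0,"spin":0,"fingers":1},{"x":0,"y":0,"z":0,"spin":0,"fingers":1},{"x":0,"y":0,"z":0,"spin":0,"fingers":1}]' | head -2
python3 - <<'E'
from h import *
s=read_state(); im=vision.camera("wrist"); c=cam("wrist",s);print(s["position"],rim(im,c,[.4525,-.261,.111])); hough(im,c,[.4525,-.261,.111])
o=[im[150:360,170:450,::-1]]
for n,x,y in(("scene",367,230),("side",303,140)): o.append(vision.camera(n)[y:y+75,x:x+80,::-1])
cv2.imwrite("pics/c3.png",np.hstack([cv2.resize(i,(266,250),interpolation=cv2.INTER_CUBIC) for i in o]))
E
```

```text
t: 15.8
position: [0.4527, -0.2593, 0.0699]
t: 16.22
position: [0.4537, -0.2601, 0.1996]
t: 16.63
position: [0.4519, -0.2587, 0.1938]
[ 0.45187718 -0.25872855  0.19379803] (array([ 0.4525, -0.2511]), np.float64(0.0394), 28, array([316., 254.]))
  hough [313.5 252.   41.7] px for R: 44.9 [ 0.4509 -0.2592  0.111 ]
  hough [313.5 235.5  42.1] px for R: 44.9 [ 0.4508 -0.2474  0.111 ]
  hough [322.5 234.   42.5] px for R: 44.9 [ 0.4569 -0.2463  0.111 ]
  hough [312.  217.5  43.7] px for R: 44.9 [ 0.4498 -0.2348  0.111 ]
```

View pics/c3.png

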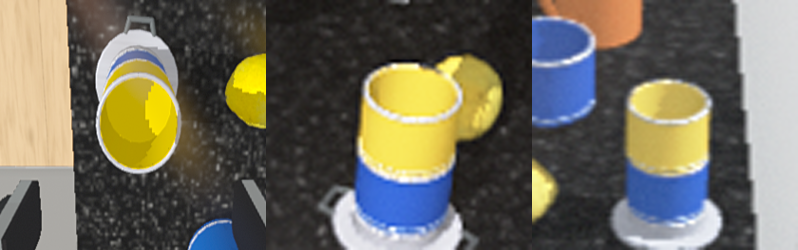

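The crops show yellow seated squarely on blue and the stack upright. The yellow rim is at wrist pixel (315,254), which is (0.452,-0.2605). Next is red.

```bash
python3 -m pendant '[{"x":30,"y":8,"z":0,"spin":0,"fingers":1},{"x":68,"y":19,"z":0,"spin":0,"fingers":1},{"x":107,"y":29,"z":0,"spin":0,"fingers":1},{"x":146,"y":40,"z":0,"spin":0,"fingers":1},{"x":186,"y":51,"z":0,"spin":0,"fingers":1}]' | head -2
python3 -m pendant '[{"x":38,"y":10,"z":9,"spin":0,"fingers":1},{"x":77,"y":21,"z":18,"spin":0,"fingers":1},{"x":115,"y":32,"z":27,"spin":0,"fingers":1},{"x":154,"y":43,"z":36,"spin":0,"fingers":1},{"x":192,"y":53,"z":43,"spin":0,"fingers":1}]' | head -2
python3 -m pendant '[{"x":8,"y":2,"z":0,"spin":0,"fingers":1},{"x":8,"y":2,"z":0,"spin":0,"fingers":1},{"x":8,"y":2,"z":0,"spin":0,"fingers":1},{"x":8,"y":2,"z":0,"spin":0,"fingers":1},{"x":8,"y":2,"z":0,"spin":0,"fingers":1}]' | head -2
python3 - <<'E'
from h import *
s=read_state(); im=vision.camera("wrist"); c=cam("wrist",s); cv2.imwrite("pics/w7.png",im[:,:,::-1])
print(s["position"]); print(rim(im,c,[.558,.129,.055])); hough(im,c,[.558,.129,.055])
E
```

```text
t: 17.2
position: [0.503, -0.0716, 0.195]
t: 17.62
position: [0.5551, 0.1212, 0.1512]
t: 18.03
position: [0.5571, 0.1255, 0.1527]
[0.55714402 0.12545221 0.15266982]
(array([0.5553, 0.1292]), np.float64(0.0309), 42, array([316., 240.]))
  hough [312.  238.5  40.1] px for R: 42.6 [0.5552 0.1301 0.055 ]
  hough [313.5 223.5  38.6] px for R: 42.6 [0.5563 0.1413 0.055 ]
  hough [322.5 220.5  41.2] px for R: 42.6 [0.5627 0.1435 0.055 ]
```

Red is at (0.5553,0.1292).

```bash
python3 -m pendant '[{"x":4,"y":-1,"z":25,"spin":0,"fingers":1},{"x":4,"y":-1,"z":60,"spin":0,"fingers":1},{"x":4,"y":-1,"z":95,"spin":0,"fingers":1},{"x":4,"y":-1,"z":125,"spin":0,"fingers":1},{"x":4,"y":-1,"z":138,"spin":0,"fingers":1}]' | head -2
python3 -m pendant '[{"x":0,"y":0,"z":0,"spin":0,"fingers":1},{"x":0,"y":0,"z":0,"spin":0,"fingers":0},{"x":0,"y":0,"z":0,"spin":0,"fingers":-1},{"x":0,"y":0,"z":0,"spin":0,"fingers":-1},{"x":0,"y":0,"z":0,"spin":0,"fingers":-1}]' 40
python3 -m pendant '[{"x":0,"y":0,"z":0,"spin":0,"fingers":-1},{"x":0,"y":0,"z":0,"spin":0,"fingers":-1},{"x":0,"y":0,"z":0,"spin":0,"fingers":-1},{"x":0,"y":0,"z":0,"spin":0,"fingers":-1},{"x":0,"y":0,"z":0,"spin":0,"fingers":-1}]'
python3 -m pendant '[{"x":0,"y":0,"z":-12,"spin":0,"fingers":-1},{"x":0,"y":0,"z":-45,"spin":0,"fingers":-1},{"x":0,"y":0,"z":-85,"spin":0,"fingers":-1},{"x":0,"y":0,"z":-125,"spin":0,"fingers":-1},{"x":0,"y":0,"z":-160,"spin":0,"fingers":-1}]'
python3 - <<'E'
from h import *
s=read_state(); im=vision.camera("wrist"); c=cam("wrist",s);p=s["position"]; print(p,rim(im,c,[p[0],p[1],p[2]+.0385]))
E
```

```text
t: 18.5
position: [0.5533, 0.1294, 0.0107]
t: 18.92
position: [0.5578, 0.1309, 0.0163]
orientation: [2.216, 2.224, 0.004]
force: [-0.2, -0.4, 3.6]
opening: 0.0611
grip_force: 43.9
t: 19.33
position: [0.5578, 0.1309, 0.0163]
orientation: [2.215, 2.224, 0.004]
force: [-0.7, -1.1, 7.6]
opening: 0.0609
grip_force: 44.1
t: 19.75
position: [0.5562, 0.1312, 0.1772]
orientation: [2.216, 2.225, 0.002]
force: [0.1, 1.0, -1.9]
opening: 0.0613
grip_force: 44.1
[0.55620961 0.13120671 0.17719481] (array([0.5555, 0.1305]), np.float64(0.0307), 42, array([316., 361.]))
```

```bash
python3 -m pendant '[{"x":-25,"y":-7,"z":0,"spin":0,"fingers":-1},{"x":-62,"y":-16,"z":0,"spin":0,"fingers":-1},{"x":-100,"y":-27,"z":0,"spin":0,"fingers":-1},{"x":-139,"y":-37,"z":0,"spin":0,"fingers":-1},{"x":-178,"y":-47,"z":0,"spin":0,"fingers":-1}]' | head -2
python3 -m pendant '[{"x":-38,"y":-10,"z":0,"spin":0,"fingers":-1},{"x":-77,"y":-21,"z":0,"spin":0,"fingers":-1},{"x":-115,"y":-31,"z":0,"spin":0,"fingers":-1},{"x":-154,"y":-41,"z":0,"spin":0,"fingers":-1},{"x":-190,"y":-50,"z":0,"spin":0,"fingers":-1}]' | head -2
python3 -m pendant '[{"x":-15,"y":-4,"z":0,"spin":0,"fingers":-1},{"x":-23,"y":-6,"z":5,"spin":0,"fingers":-1},{"x":-23,"y":-6,"z":15,"spin":0,"fingers":-1},{"x":-23,"y":-6,"z":25,"spin":0,"fingers":-1},{"x":-23,"y":-6,"z":25,"spin":0,"fingers":-1}]'
python3 - <<'E'
from h import *
s=read_state(); im=vision.camera("wrist"); c=cam("wrist",s);p=s["position"]; print(p,rim(im,c,[p[0],p[1],p[2]+.0385]))
E
```

```text
t: 20.22
position: [0.5092, -0.0483, 0.1745]
t: 20.63
position: [0.4598, -0.2393, 0.1746]
t: 21.05
position: [0.4534, -0.2578, 0.1463]
orientation: [-2.212, -2.224, 0.0]
force: [-0.8, 0.5, -1.3]
opening: 0.0608
grip_force: 44.1
[ 0.45344728 -0.25782531  0.14631442] (array([ 0.4529, -0.2587]), np.float64(0.0307), 34, array([315., 361.]))
```

```bash
python3 -m pendant '[{"x":-1,"y":-1,"z":3,"spin":0,"fingers":-1},{"x":-1,"y":-1,"z":8,"spin":0,"fingers":-1},{"x":-1,"y":-1,"z":14,"spin":0,"fingers":-1},{"x":-1,"y":-1,"z":20,"spin":0,"fingers":-1},{"x":-1,"y":-1,"z":22,"spin":0,"fingers":-1}]'
python3 -m pendant '[{"x":0,"y":0,"z":1,"spin":0,"fingers":-1},{"x":0,"y":0,"z":2,"spin":0,"fingers":-1},{"x":0,"y":0,"z":3,"spin":0,"fingers":-1},{"x":0,"y":0,"z":4,"spin":0,"fingers":-1},{"x":0,"y":0,"z":4,"spin":0,"fingers":-1}]'
```

```text
t: 21.52
position: [0.4534, -0.2607, 0.1261]
orientation: [-2.216, -2.225, 0.0]
force: [0.3, -0.4, -2.3]
opening: 0.0615
grip_force: 44.1
t: 21.93
position: [0.4537, -0.2615, 0.1233]
orientation: [2.217, 2.226, 0.0]
force: [-0.6, -0.9, -1.6]
opening: 0.0613
grip_force: 44.1
```

```bash
python3 -m pendant '[{"x":1,"y":-1,"z":1,"spin":0,"fingers":-1},{"x":1,"y":-1,"z":2,"spin":0,"fingers":-1},{"x":1,"y":-1,"z":4,"spin":0,"fingers":-1},{"x":1,"y":-1,"z":5,"spin":0,"fingers":-1},{"x":1,"y":-1,"z":6,"spin":0,"fingers":-1}]'
python3 -m pendant '[{"x":0,"y":0,"z":1,"spin":0,"fingers":-1},{"x":0,"y":0,"z":2,"spin":0,"fingers":-1},{"x":0,"y":0,"z":2,"spin":0,"fingers":-1},{"x":0,"y":0,"z":2,"spin":0,"fingers":-1},{"x":0,"y":0,"z":2,"spin":0,"fingers":-1}]'
```

```text
t: 22.35
position: [0.4528, -0.2605, 0.1182]
orientation: [2.216, 2.225, -0.0]
force: [-4.2, 1.8, 14.0]
opening: 0.0611
grip_force: 45.4
t: 22.77
position: [0.4529, -0.2606, 0.1182]
orientation: [2.215, 2.224, -0.0]
force: [-5.7, 4.1, 18.0]
opening: 0.0614
grip_force: 45.9
```

Contact at 0.1182, as expected. Release and check.

```bash
python3 -m pendant '[{"x":0,"y":0,"z":-2,"spin":0,"fingers":-0.2},{"x":0,"y":0,"z":-2,"spin":0,"fingers":0.5},{"x":0,"y":0,"z":-2,"spin":0,"fingers":1},{"x":0,"y":0,"z":-2,"spin":0,"fingers":1},{"x":0,"y":0,"z":-2,"spin":0,"fingers":1}]' | head -2
python3 -m pendant '[{"x":0,"y":0,"z":-10,"spin":0,"fingers":1},{"x":0,"y":0,"z":-35,"spin":0,"fingers":1},{"x":0,"y":0,"z":-70,"spin":0,"fingers":1},{"x":0,"y":0,"z":-105,"spin":0,"fingers":1},{"x":0,"y":0,"z":-125,"spin":0,"fingers":1}]' | head -2
python3 -m pendant '[{"x":0,"y":0,"z":0,"spin":0,"fingers":1},{"x":0,"y":0,"z":0,"spin":0,"fingers":1},{"x":0,"y":0,"z":0,"spin":0,"fingers":1},{"x":0,"y":0,"z":0,"spin":0,"fingers":1},{"x":0,"y":0,"z":0,"spin":0,"fingers":1}]' | head -2
python3 - <<'E'
from h import *
s=read_state(); im=vision.camera("wrist"); c=cam("wrist",s);print(s["position"]); hough(im,c,[.4525,-.261,.157],tol=.01)
for z,u,v in((.157,315,254),(.157,316,255)): print(cast(c,(u,v),z))
o=[im[150:360,170:450,::-1]]
for n,x,y in(("scene",367,200),("side",293,110)): o.append(vision.camera(n)[y:y+105,x:x+112,::-1])
cv2.imwrite("pics/c4.png",np.hstack([cv2.resize(i,(266,250),interpolation=cv2.INTER_CUBIC) for i in o]))
E
```

```text
t: 23.18
position: [0.4526, -0.2603, 0.1169]
t: 23.6
position: [0.4535, -0.261, 0.2466]
t: 24.02
position: [0.452, -0.2598, 0.2408]
[ 0.45200819 -0.25981255  0.24082332]
  hough [315.  252.   41.9] px for R: 44.8 [ 0.452  -0.2606  0.157 ]
[ 0.45204987 -0.26208041  0.157     ]
[ 0.45274824 -0.26281061  0.157     ]
```

View pics/c4.png

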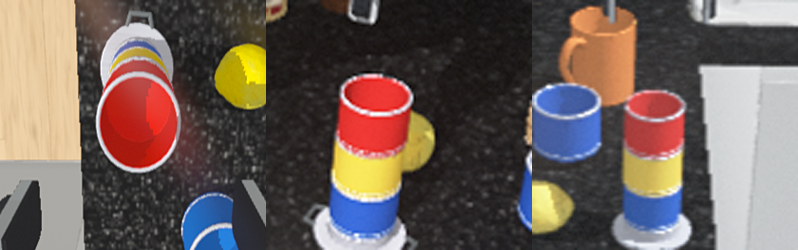

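The crops show blue, yellow and red stacked square and upright. The red rim is at (315.5,252), which is (0.4525,-0.2606). Next is the lid.

```bash
python3 -m pendant '[{"x":30,"y":-1,"z":0,"spin":0,"fingers":1},{"x":65,"y":-2,"z":0,"spin":0,"fingers":1},{"x":100,"y":-4,"z":0,"spin":0,"fingers":1},{"x":135,"y":-5,"z":0,"spin":0,"fingers":1},{"x":170,"y":-6,"z":0,"spin":0,"fingers":1}]' | head -2
python3 -m pendant '[{"x":28,"y":-1,"z":20,"spin":0,"fingers":1},{"x":56,"y":-2,"z":45,"spin":0,"fingers":1},{"x":80,"y":-3,"z":70,"spin":0,"fingers":1},{"x":93,"y":-4,"z":85,"spin":0,"fingers":1},{"x":93,"y":-4,"z":85,"spin":0,"fingers":1}]' | head -2
python3 -m pendant '[{"x":0,"y":0,"z":0,"spin":0,"fingers":1},{"x":0,"y":0,"z":0,"spin":0,"fingers":1},{"x":0,"y":0,"z":0,"spin":0,"fingers":1},{"x":0,"y":0,"z":0,"spin":0,"fingers":1},{"x":0,"y":0,"z":0,"spin":0,"fingers":1}]' | head -2
python3 - <<'E'
from h import *
s=read_state(); im=vision.camera("wrist"); c=cam("wrist",s); cv2.imwrite("pics/w8.png",im[:,:,::-1])
print(s["position"]); print(rim(im,c,[.442,.003,.014])); hough(im,c,[.442,.003,.014]); hough(im,c,[.442,.003,.05],R=.012,lo=.7)
E
```

```text
t: 24.58
position: [0.4455, -0.089, 0.2419]
t: 25.0
position: [0.4383, 0.0054, 0.1539]
t: 25.42
position: [0.4424, 0.0017, 0.1581]
[0.44243351 0.00171262 0.15810636]
(array([ 4.433e-01, -3.000e-04]), np.float64(0.0307), 33, array([314., 227.]))
  hough [312.  231.   34.4] px for R: 36.1 [ 0.4405 -0.0008  0.014 ]
  hough [316.5 241.5  14.7] px for R: 15.8 [0.444  0.0009 0.05  ]
  hough [316.5 232.5  14.2] px for R: 15.8 [0.444 0.008 0.05 ]
```

View pics/w8.png

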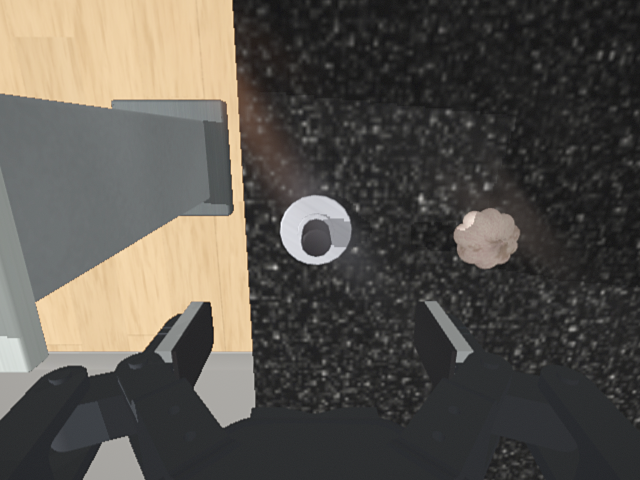

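The view shows the lid disc centred at (316,231) with the knob top at (317,240) and the garlic well clear. I'll descend and grip the knob.

```bash
python3 -m pendant '[{"x":-2,"y":1,"z":25,"spin":0,"fingers":1},{"x":-2,"y":1,"z":60,"spin":0,"fingers":1},{"x":-2,"y":1,"z":95,"spin":0,"fingers":1},{"x":-2,"y":1,"z":125,"spin":0,"fingers":1},{"x":-2,"y":1,"z":135,"spin":0,"fingers":1}]' | head -2
python3 -m pendant '[{"x":0,"y":0,"z":0,"spin":0,"fingers":1},{"x":0,"y":0,"z":0,"spin":0,"fingers":0},{"x":0,"y":0,"z":0,"spin":0,"fingers":-1},{"x":0,"y":0,"z":0,"spin":0,"fingers":-1},{"x":0,"y":0,"z":0,"spin":0,"fingers":-1}]' 40
python3 -m pendant '[{"x":0,"y":0,"z":0,"spin":0,"fingers":-1},{"x":0,"y":0,"z":0,"spin":0,"fingers":-1},{"x":0,"y":0,"z":0,"spin":0,"fingers":-1},{"x":0,"y":0,"z":0,"spin":0,"fingers":-1},{"x":0,"y":0,"z":0,"spin":0,"fingers":-1}]'
```

```text
t: 25.88
position: [0.4399, 0.0007, 0.0188]
t: 26.3
position: [0.444, 0.0004, 0.0236]
orientation: [2.215, 2.224, 0.003]
force: [1.2, -0.3, 0.2]
opening: 0.0389
grip_force: 0.0
t: 26.72
position: [0.4437, 0.0005, 0.0233]
orientation: [2.216, 2.225, 0.002]
force: [-0.8, -0.2, 7.2]
opening: 0.0228
grip_force: 38.9
```

```bash
python3 -m pendant '[{"x":0,"y":0,"z":-12,"spin":0,"fingers":-1},{"x":0,"y":0,"z":-45,"spin":0,"fingers":-1},{"x":0,"y":0,"z":-85,"spin":0,"fingers":-1},{"x":0,"y":0,"z":-125,"spin":0,"fingers":-1},{"x":0,"y":0,"z":-165,"spin":0,"fingers":-1}]' |head -2
python3 -m pendant '[{"x":0,"y":0,"z":-25,"spin":0,"fingers":-1},{"x":0,"y":0,"z":-40,"spin":0,"fingers":-1},{"x":0,"y":0,"z":-40,"spin":0,"fingers":-1},{"x":0,"y":0,"z":-40,"spin":0,"fingers":-1},{"x":0,"y":0,"z":-40,"spin":0,"fingers":-1}]'
python3 - <<'E'
from h import *
s=read_state(); im=vision.camera("wrist"); c=cam("wrist",s);p=s["position"]; cv2.imwrite("pics/w9.png",im[:,:,::-1]); print(p,rim(im,c,[p[0],p[1],p[2]-.0093]))
E
```

```text
t: 27.13
position: [0.4418, 0.0008, 0.1889]
t: 27.55
position: [0.4418, 0.0007, 0.226]
orientation: [-2.216, -2.225, 0.002]
force: [0.5, -0.5, -1.1]
opening: 0.0229
grip_force: 39.6
[0.44183606 0.00073774 0.22599396] (array([0.4411, 0.0011]), np.float64(0.0298), 26, array([315., 300.]))
```

View pics/w9.png

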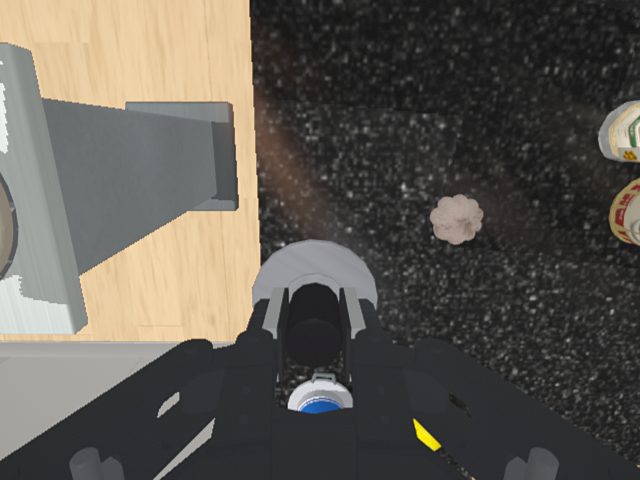

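The view shows the lid held level, its disc centred at u=315. I'll carry it over the stack.

```bash
python3 -m pendant '[{"x":-25,"y":1,"z":0,"spin":0,"fingers":-1},{"x":-60,"y":3,"z":0,"spin":0,"fingers":-1},{"x":-95,"y":4,"z":0,"spin":0,"fingers":-1},{"x":-130,"y":6,"z":0,"spin":0,"fingers":-1},{"x":-165,"y":7,"z":0,"spin":0,"fingers":-1}]' |head -2
python3 -m pendant '[{"x":-30,"y":1,"z":0,"spin":0,"fingers":-1},{"x":-60,"y":3,"z":0,"spin":0,"fingers":-1},{"x":-85,"y":4,"z":0,"spin":0,"fingers":-1},{"x":-96,"y":4,"z":0,"spin":0,"fingers":-1},{"x":-96,"y":4,"z":0,"spin":0,"fingers":-1}]' | head -2
python3 -m pendant '[{"x":0,"y":0,"z":5,"spin":0,"fingers":-1},{"x":0,"y":0,"z":12,"spin":0,"fingers":-1},{"x":0,"y":0,"z":20,"spin":0,"fingers":-1},{"x":0,"y":0,"z":20,"spin":0,"fingers":-1},{"x":0,"y":0,"z":20,"spin":0,"fingers":-1}]'
```

```text
t: 28.02
position: [0.4494, -0.1654, 0.2255]
t: 28.43
position: [0.454, -0.2622, 0.2252]
t: 28.85
position: [0.4542, -0.2589, 0.2064]
orientation: [-2.214, -2.226, 0.0]
force: [0.1, -0.1, 0.0]
opening: 0.0228
grip_force: 39.6
```

```bash
python3 -m pendant '[{"x":-1,"y":-1,"z":5,"spin":0,"fingers":-1},{"x":-1,"y":-1,"z":12,"spin":0,"fingers":-1},{"x":-1,"y":-1,"z":20,"spin":0,"fingers":-1},{"x":-1,"y":-1,"z":24,"spin":0,"fingers":-1},{"x":-1,"y":-1,"z":24,"spin":0,"fingers":-1}]'
python3 -m pendant '[{"x":0,"y":0,"z":2,"spin":0,"fingers":-1},{"x":0,"y":0,"z":3,"spin":0,"fingers":-1},{"x":0,"y":0,"z":4,"spin":0,"fingers":-1},{"x":0,"y":0,"z":4,"spin":0,"fingers":-1},{"x":0,"y":0,"z":4,"spin":0,"fingers":-1}]'
```

```text
t: 29.27
position: [0.453, -0.2608, 0.1817]
orientation: [-2.215, -2.224, 0.0]
force: [-0.2, 0.2, -0.9]
opening: 0.0228
grip_force: 39.6
t: 29.68
position: [0.4538, -0.2614, 0.1794]
orientation: [2.217, 2.226, 0.0]
force: [-0.3, -0.0, -0.7]
opening: 0.023
grip_force: 39.6
```

```bash
python3 -m pendant '[{"x":1,"y":-1,"z":2,"spin":0,"fingers":-1},{"x":1,"y":-1,"z":4,"spin":0,"fingers":-1},{"x":1,"y":-1,"z":6,"spin":0,"fingers":-1},{"x":1,"y":-1,"z":8,"spin":0,"fingers":-1},{"x":1,"y":-1,"z":8,"spin":0,"fingers":-1}]'
python3 -m pendant '[{"x":0,"y":0,"z":1,"spin":0,"fingers":-1},{"x":0,"y":0,"z":2,"spin":0,"fingers":-1},{"x":0,"y":0,"z":2,"spin":0,"fingers":-1},{"x":0,"y":0,"z":2,"spin":0,"fingers":-1},{"x":0,"y":0,"z":2,"spin":0,"fingers":-1}]'
```

```text
t: 30.1
position: [0.4527, -0.2604, 0.1714]
orientation: [2.217, 2.226, 0.0]
force: [-1.8, 0.5, 0.7]
opening: 0.0228
grip_force: 39.6
t: 30.52
position: [0.4529, -0.2607, 0.1712]
orientation: [2.215, 2.224, -0.0]
force: [-2.8, 1.8, 11.7]
opening: 0.0227
grip_force: 40.8
```

Seated at 0.1712, as expected. I'll release, rise, and take a last look.

```bash
python3 -m pendant '[{"x":0,"y":0,"z":-2,"spin":0,"fingers":-0.5},{"x":0,"y":0,"z":-2,"spin":0,"fingers":0},{"x":0,"y":0,"z":-2,"spin":0,"fingers":0.5},{"x":0,"y":0,"z":-2,"spin":0,"fingers":1},{"x":0,"y":0,"z":-2,"spin":0,"fingers":1}]' | head -2
python3 -m pendant '[{"x":0,"y":0,"z":0,"spin":0,"fingers":1},{"x":0,"y":0,"z":-25,"spin":0,"fingers":1},{"x":0,"y":0,"z":-60,"spin":0,"fingers":1},{"x":0,"y":0,"z":-95,"spin":0,"fingers":1},{"x":0,"y":0,"z":-120,"spin":0,"fingers":1}]'
python3 -m pendant '[{"x":0,"y":0,"z":0,"spin":0,"fingers":1},{"x":0,"y":0,"z":0,"spin":0,"fingers":1},{"x":0,"y":0,"z":0,"spin":0,"fingers":1},{"x":0,"y":0,"z":0,"spin":0,"fingers":1},{"x":0,"y":0,"z":0,"spin":0,"fingers":1}]' | head -2
python3 - <<'E'
from h import *
s=read_state(); im=vision.camera("wrist"); c=cam("wrist",s);print(s["position"],rim(im,c,[.4523,-.2606,.162])); hough(im,c,[.4525,-.261,.162],tol=.01)
o=[im[150:360,170:450,::-1]]
for n,x,y in(("scene",367,180),("side",283,80)):
    f=vision.camera(n); o.append(f[y:y+125,x:x+133,::-1])
    for col,u in(("green",(204,202) if n=="scene" else (296,400)),): print(n,blob(f,col,u)[1])
cv2.imwrite("pics/c5.png",np.hstack([cv2.resize(i,(266,250),interpolation=cv2.INTER_CUBIC) for i in o]))
E
```

```text
t: 30.93
position: [0.4526, -0.2603, 0.1709]
t: 31.35
position: [0.453, -0.2606, 0.2939]
orientation: [2.216, 2.224, 0.0]
force: [-0.3, -1.3, 0.4]
opening: 0.0857
grip_force: 0.0
t: 31.77
position: [0.4521, -0.2599, 0.2896]
[ 0.45206092 -0.25987132  0.28961066] (array([ 0.4523, -0.2511]), np.float64(0.0393), 23, array([315., 235.]))
  hough [315.  232.5  37.3] px for R: 38.1 [ 0.4521 -0.2588  0.162 ]
scene (np.int32(192), np.int32(191), np.int32(24), np.int32(24), np.int32(449))
side (np.int32(278), np.int32(379), np.int32(36), np.int32(41), np.int32(1123))
```

View pics/c5.png

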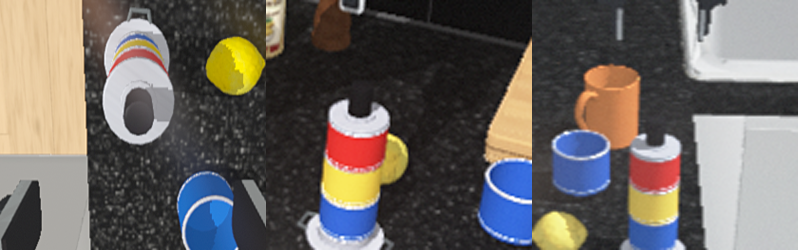

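The crops show the full stack upright: base, blue, yellow, red, then the lid flat on red at about (0.452,-0.260). The bystanders haven't moved, so I'm handing in.

```bash
python3 -c "
from rig import bot
print(bot.finish_job())"
```

```text
the job is handed in; nothing more can be done
None
```

The lunch carrier is stacked in order (base, blue, yellow, red, lid) and was handed in after about 32 s of robot time; every piece met contact at its expected seated height, the last pictures showed the stack upright with the green pot unmoved, and the hand-in returned no verdict.

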